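Find the rocking corner of a jig plate and take it up with its shim

ROBOT

A 6-joint arm with a two-finger parallel gripper is mounted at the origin on a cart in front of the work surface, level with it; the furniture and walls round the work are solid. World frame = base frame: x ahead of the robot, y to its left, z up, the work surface at z = 0. Lengths are in m, angles in rad, forces in N, time in s.
With the tool pointing down it reaches from about 0.35 to 0.925 m from the base axis. Payload 6.4 kg.
Tool frame: the origin (TCP) lies at the very end of the fingers, on their centre line; the grasp point (between the pads) lies 19 mm behind it (arm.tcp_to_grasp is the distance from the TCP to the grasp point, in m); z points along the fingers, y is the line along which they close (so a half turn about z gives the same grasp; the last joint's range is limited). The gripper opens to 85 mm and grips with 20 to 120 N. Pads are 22 mm wide; open, the fingers measure 114 mm over their backs; the gripper's body (76 mm by 85 mm) begins 54 mm behind the grasp point. The pads swing forward as they close: fully open they stand 13 mm farther back than shut.
Start: joints at [1.02, 0.245, 1.558, -0, 1.339, -0.174], TCP at [0.239, 0.604, 0.231] pointing down, gripper open.
Joint ranges: [-3.13, 3.13], [-1.02, 2.26], [0.13, 2.54], [-0.95, 4.09], [0.21, 2.88], [-2.74, 2.74]. Speed limits (rad/s): [2.57, 2.57, 3.14, 3.14, 3.14, 3.14].

INTERFACE

Orientations are given as a unit quaternion [x, y, z, w].
In Python, from rig import arm, vision gives the robot as it stands. The module is installed in compiled form; this text tells all that it offers.
- The arm moves only by the shell command python3 -m pendant 'ROWS' [OPENING] [FORCE]. ROWS is JSON, a list of rows, each a list of 2 entries, a list of its own where there are three numbers: the shift along the tool's x, y, z in m, then the turn, a rotation vector about the tool's x, y, z in degrees. A call has exactly 8 rows; each row shifts and turns the commanded pose from where the row before left it, along the tool's axes as they then stand; what a row does not reach is not made up. A row lasts 1/12 s, in which the tool goes at most 41.7 mm and 7.16 degrees, less where a joint would pass 70% of its speed; a pose out of reach is approached as far as the arm can. A call with a gripper value outside its range is refused whole. OPENING is the opening, from 0 (shut) to 1 (fully open), set as the call begins (- or left out, the last holds). The fingers move at their own pace and stop on an object; FORCE is the grip in N (left out, the last holds). Time passes only in rows, so rows that do not move let the fingers close, or fill a call up. It gives the time, the measured TCP pose, the force, the opening and the grip force at its end, in the units of the state.
- arm.get_state(): the state, without advancing time (a new reading comes with each control period).
- vision.get_image(name): name is "scene" or "top" or "wrist"; returns the picture (384x512x3 uint8, blue, green, red); there is no depth.
- vision.camera_info(name): a dict with "vertical_fov" (degrees; the focal length in pixels is half the picture's height over the tangent of half this angle, whatever the lens; pixels are square), "cx", "cy" (the principal point, pixels), "R" (3x3) and "t" (3): a world point X has camera coordinates R X + t. Camera axes: x right, y down, z forward; pixel columns grow to the right and rows downward; lengths in m; the calibration is good to about 2 mm. A picture is of the moment at which its call begins: read the wrist's pose just before it. camera_info takes no time and is no camera call; for the wrist camera it gives the pose at the moment of the call.
- arm.hand_in(): hands the job in; it is judged then, once.
The state is a dict: "time": time; "joint_positions": joint angles; "qd": joint speeds; "joint_torque": joint torques, N m; "ee_pos": TCP position; "orientation": TCP orientation; "force": force on the tool from outside, world axes, zero at the start; "ft_torque": the same for the moment, N m; "grip_width": finger opening in m; "finger_force": force on a finger pad.
Only numpy, scipy, OpenCV 4.12 (cv2) and the standard library are available. Lean on these libraries where they do the work, as an engineer would, in place of code of your own. Each camera call takes 0.05 s, during which the arm holds its last target. There are 200 camera calls.

TASK

The jig plate with the V block should stand firm on its four rests, but one corner rocks. Press down on its ears with a closed fingertip, one after another, to find the corner that gives, then let go and press the brass shim tab beside that ear down flat so that it takes up the gap. Leave the other three tabs up and the bystanders alone, do not grasp, lift or shift the plate, and finish clear of everything.

Things in the scene. Friction and masses are not known exactly. Their poses are not given: they have to be found in the camera images.
- base: fixed grey steel sub-plate, 222x156x10 mm; origin on its underside (the worktop), midway between the four rests; x points to the right (the robot's -y), away from where the shim tabs point, y away from the robot, z up. Its place varies, turned by up to 9 degrees. Four dark steel rests stand on it at (+-55, +-56) mm; six 8 mm dowels locate the jig plate with 1.5 mm play.
- plate: loose aluminium jig plate, 10 mm thick, 1.2 to 1.7 kg: a web 146x48 mm along x with four corner ears 36 mm long that reach out to y = +-70 mm, and a steel V block (42x45x38 mm) screwed to its middle. Origin in the middle of its underside, 26 mm above the worktop, axes as the sub-plate's. Each ear lies on a rest with a hard seat and a weak spring plunger.
- vee: the steel V block screwed to the middle of the jig plate's top, 42x45x38 mm, its top 74 mm above the worktop; part of the plate. Origin in the middle of its underside.
- corner_lf (a point): middle of the top of the left far ear, over its rest (round spot-face, 22 mm): press here. 36 mm above the worktop when level. Three ears sit on their hard seats and give less than 0.7 mm; under the fourth, a different one each run, the hidden seat is 3.5 mm low: a push of 4 to 6 N rocks that ear down 3.5 mm and it springs back when let go.
- corner_ln (a point): middle of the top of the left near ear, over its rest (round spot-face, 22 mm): press here. 36 mm above the worktop when level. Three ears sit on their hard seats and give less than 0.7 mm; under the fourth, a different one each run, the hidden seat is 3.5 mm low: a push of 4 to 6 N rocks that ear down 3.5 mm and it springs back when let go.
- corner_rf (a point): middle of the top of the right far ear, over its rest (round spot-face, 22 mm): press here. 36 mm above the worktop when level. Three ears sit on their hard seats and give less than 0.7 mm; under the fourth, a different one each run, the hidden seat is 3.5 mm low: a push of 4 to 6 N rocks that ear down 3.5 mm and it springs back when let go.
- corner_rn (a point): middle of the top of the right near ear, over its rest (round spot-face, 22 mm): press here. 36 mm above the worktop when level. Three ears sit on their hard seats and give less than 0.7 mm; under the fourth, a different one each run, the hidden seat is 3.5 mm low: a push of 4 to 6 N rocks that ear down 3.5 mm and it springs back when let go.
- tab_lf (a point): fixed point: middle of the top of the left far shim's round brass tab (20 mm across, 3 mm thick) once flat; 24 mm above the worktop, 55 mm to the left of the ear's middle (the sub-plate's -x). Pivot 32 mm to the right of it, 4 mm lower. It starts raised: the tab's middle about 14 mm higher, 5 mm further right. Stiff pivot: moves under about 5 N, stays where it is left.
- tab_ln (a point): fixed point: middle of the top of the left near shim's round brass tab (20 mm across, 3 mm thick) once flat; 24 mm above the worktop, 55 mm to the left of the ear's middle (the sub-plate's -x). Pivot 32 mm to the right of it, 4 mm lower. It starts raised: the tab's middle about 14 mm higher, 5 mm further right. Stiff pivot: moves under about 5 N, stays where it is left.
- tab_rf (a point): fixed point: middle of the top of the right far shim's round brass tab (20 mm across, 3 mm thick) once flat; 24 mm above the worktop, 55 mm to the left of the ear's middle (the sub-plate's -x). Pivot 32 mm to the right of it, 4 mm lower. It starts raised: the tab's middle about 14 mm higher, 5 mm further right. Stiff pivot: moves under about 5 N, stays where it is left.
- tab_rn (a point): fixed point: middle of the top of the right near shim's round brass tab (20 mm across, 3 mm thick) once flat; 24 mm above the worktop, 55 mm to the left of the ear's middle (the sub-plate's -x). Pivot 32 mm to the right of it, 4 mm lower. It starts raised: the tab's middle about 14 mm higher, 5 mm further right. Stiff pivot: moves under about 5 N, stays where it is left.
- shim_a (a joint): tilt of one of the four shims (rad): 0 = tab fully flat, larger = raised; starts at 0.42 to 0.52. Which corner it stands at changes from run to run. Pressing the tab flat lifts the shim's nose, under the ear, to 3.5 mm above that rest's own seat: it just fills the gap at the low rest, but would jack up an ear that already sits on its seat.
- shim_b (a joint): tilt of one of the four shims (rad): 0 = tab fully flat, larger = raised; starts at 0.42 to 0.52. Which corner it stands at changes from run to run. Pressing the tab flat lifts the shim's nose, under the ear, to 3.5 mm above that rest's own seat: it just fills the gap at the low rest, but would jack up an ear that already sits on its seat.
- shim_c (a joint): tilt of one of the four shims (rad): 0 = tab fully flat, larger = raised; starts at 0.42 to 0.52. Which corner it stands at changes from run to run. Pressing the tab flat lifts the shim's nose, under the ear, to 3.5 mm above that rest's own seat: it just fills the gap at the low rest, but would jack up an ear that already sits on its seat.
- shim_d (a joint): tilt of one of the four shims (rad): 0 = tab fully flat, larger = raised; starts at 0.42 to 0.52. Which corner it stands at changes from run to run. Pressing the tab flat lifts the shim's nose, under the ear, to 3.5 mm above that rest's own seat: it just fills the gap at the low rest, but would jack up an ear that already sits on its seat.
- nut: bystander, to be left alone: a bright hexagon nut, 24x28x13 mm, lying on the sub-plate between the two left shim tabs
- collet: bystander, to be left alone: a steel collet, 26 mm across and 31 mm high, standing to the left of the sub-plate
- long_stud: bystander, to be left alone: a dark threaded stud, 10x90 mm, lying behind the sub-plate
- punch: bystander, to be left alone: a centre punch, 12x108x12 mm, lying in front of the robot on the left of the mill's handwheel
- tool_vice: bystander, to be left alone: a small ground vice, 58x139x40 mm, to the left
- marker: bystander, to be left alone: a red and white paint marker, 14x124x16 mm, to the left
- wheel_hub_2: bystander, to be left alone: a turned aluminium wheel, 52 mm across and 19 mm high, to the left

How it is judged:
On the way, in this order (a step that is already met when the one before it is completed fails the run):
1. the low ear has been rocked down by more than 2 mm under a finger (((z of corner_lf in the frame of base below 0.034 m and contact force between the fingers and plate above 1 N) or (z of corner_ln in the frame of base below 0.034 m and contact force between the fingers and plate above 1 N) or (z of corner_rf in the frame of base below 0.034 m and contact force between the fingers and plate above 1 N) or (z of corner_rn in the frame of base below 0.034 m and contact force between the fingers and plate above 1 N))), for 0.1 s.
2. exactly one shim lies flat and the plate lies level (((value of joint shim_a below 0.08 rad and value of joint each of shim_b, shim_c, shim_d above 0.3 rad) or (value of joint shim_b below 0.08 rad and value of joint each of shim_a, shim_c, shim_d above 0.3 rad) or (value of joint shim_c below 0.08 rad and value of joint each of shim_a, shim_b, shim_d above 0.3 rad) or (value of joint shim_d below 0.08 rad and value of joint each of shim_a, shim_b, shim_c above 0.3 rad)) and z of corner_lf in the frame of base between 0.0345 and 0.0375 m and z of corner_ln in the frame of base between 0.0345 and 0.0375 m and z of corner_rf in the frame of base between 0.0345 and 0.0375 m and z of corner_rn in the frame of base between 0.0345 and 0.0375 m), for 0.2 s.
At the end, for the whole second after the job is handed in: Exactly one shim tab lies flat (within 0.08 rad), the other three still stand above 0.3 rad, and all four ears lie level, their tops 36 mm above the worktop within 1.5 mm, the plate at rest. A shim pressed at a wrong corner jacks that ear about 3.5 mm up (all of step 2 and linear speed of plate below 0.01 m/s and angular speed of plate below 0.05 rad/s); the robot touches nothing.
It fails at once if the plate is lifted (z of plate in the frame of base above 0.032 m).
It fails at once if the plate is shoved out of its dowels (horizontal distance between plate and base above 0.008 m).
It fails at once if a bystander is moved by more than 20 mm (distance of any of nut, collet, long_stud, punch, tool_vice, marker, wheel_hub_2 from where it was at the start of the episode above 0.02 m).
It also fails if it takes over 51 s, if anything falls off the work surface, if the arm or the gripper's body presses on something with over 40 N, if the wrist force passes 120 N, or if a joint passes its speed limit or range.

## Working session

There is one attempt and no reset: what is moved stays moved. The work goes in short steps, Python scripts to look and compute and a shell command to move; the robot and the scene stay as the last step left them, time stands still between calls to the robot, and variables do not carry over. Pictures are saved under pics/ and viewed, at most 10 in all, crops included, and the job is handed in when it is done.

```bash
mkdir -p pics; python3 - <<'E'
from rig import arm,vision
import cv2,numpy as np
for n in ["scene","top"]:
    cv2.imwrite(f"pics/{n}0.png",vision.get_image(n)); c=vision.camera_info(n); print(n,c)
print(arm.get_state())
E
```

```text
scene {'vertical_fov': 43.46067928630163, 'cx': 261.12928719198817, 'cy': 189.66690772973757, 'R': array([[ 0.45989468, -0.88778456,  0.01831528],
       [-0.66045145, -0.35577189, -0.66123388],
       [ 0.5935493 ,  0.29200159, -0.7499562 ]]), 't': array([-0.26037567,  0.37444463,  0.8882461 ])}
top {'vertical_fov': 48.7276817467395, 'cx': 259.00178290794, 'cy': 189.0795979500458, 'R': array([[ 3.12344190e-05, -9.99998511e-01,  1.72546681e-03],
       [-9.94120526e-01, -2.17882843e-04, -1.08278954e-01],
       [ 1.08279169e-01, -1.71193995e-03, -9.94119053e-01]]), 't': array([0.00458007, 0.54107442, 1.12005611])}
{'time': 0.1, 'joint_positions': array([ 1.01990001e+00,  2.45741097e-01,  1.55890054e+00, -1.65296230e-05,
        1.33874152e+00, -1.74116719e-01]), 'qd': array([ 0.00035308, -0.00217672, -0.00336387, -0.0008297 , -0.00029836,
        0.00018941]), 'joint_torque': array([ 4.71318835e-04, -4.30670679e+01, -3.27129042e+01, -1.55957068e-04,
        2.89691845e-03, -6.90634430e-07]), 'ee_pos': array([0.23888788, 0.60395644, 0.23028801]), 'orientation': array([ 1.87275476e-01,  9.82307027e-01, -8.39920444e-04, -3.09953758e-04]), 'force': array([ 0.97577313,  0.00498531, -0.44534814]), 'ft_torque': array([ 0.014062  ,  0.03971732, -0.01277984]), 'finger_force': 0.0, 'grip_width': 0.08511473686413445}
```

View pics/top0.png

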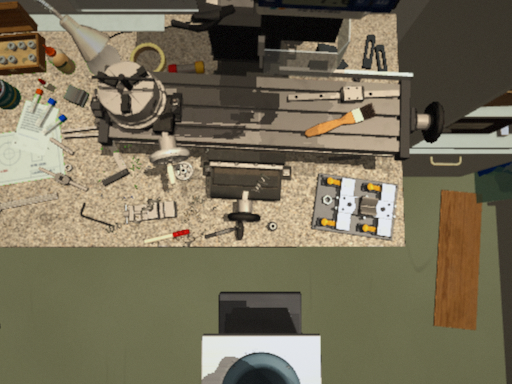

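View pics/scene0.png

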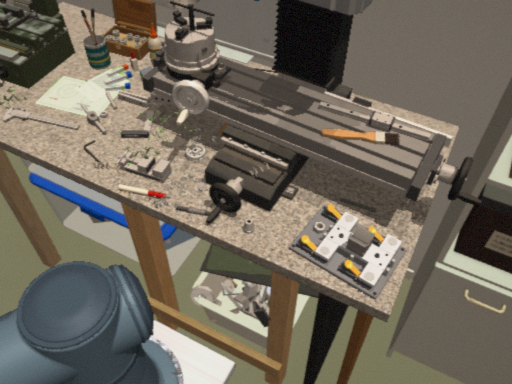

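The top view shows the sub-plate at about (312-397, 175-238), with orange tabs at (332,181), (374,187), (328,223) and (369,229). I'll enlarge that area.

```bash
python3 - <<'E'
import cv2
im=cv2.imread("pics/top0.png")[168:244,302:407]
cv2.imwrite("pics/topc.png",cv2.resize(im,None,fx=7.5,fy=7.5,interpolation=cv2.INTER_CUBIC))
E
```

```text
(no output)
```

View pics/topc.png

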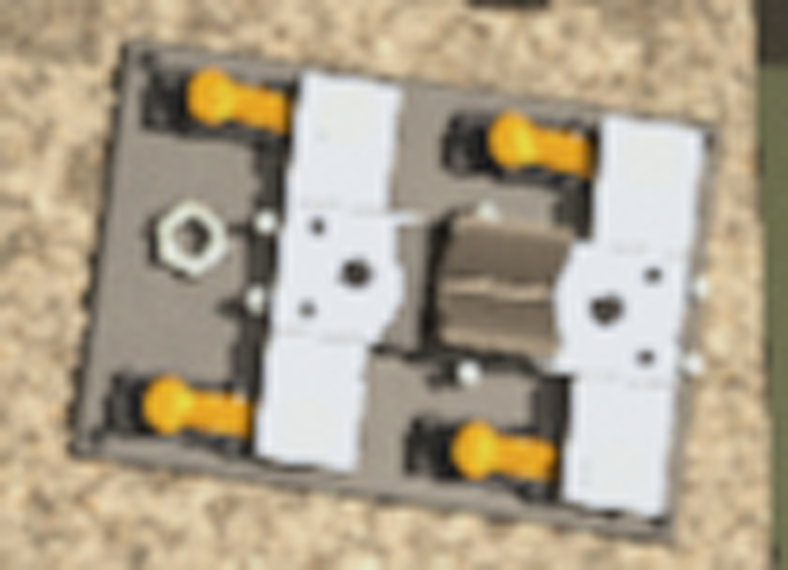

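```bash
cat > h.py <<'E'
from rig import arm,vision
import numpy as np, cv2
from scipy.optimize import least_squares
from scipy.spatial.transform import Rotation as Ro
def proj(c,X):
    f=192/np.tan(np.radians(c["vertical_fov"])/2); p=X@np.array(c["R"]).T+c["t"]
    return f*p[:,:2]/p[:,2:]+[c["cx"],c["cy"]]
def w(p,L):  # base frame: x=-Y world turned by p[2], y=+X
    L=np.atleast_2d(L).astype(float); a=p[2]-np.pi/2; c,s=np.cos(a),np.sin(a)
    return np.c_[p[0]+c*L[:,0]-s*L[:,1],p[1]+s*L[:,0]+c*L[:,1],L[:,2]]
def fit(c,L,px,p0=(0.5,-0.3,0)):
    r=least_squares(lambda p:(proj(c,w(p,L))-px).ravel(),p0); return r.x,r.fun
E
python3 - <<'E'
from h import *
c=vision.camera_info("top")
L=np.array([[-.073,.07,.036],[.073,.07,.036],[-.073,-.07,.036],[.073,-.07,.036]])
px=np.array([[303,72],[707,125],[257,462],[667,517]])/7.5+[301.57,167.57]
p,r=fit(c,L,px); print(p,np.degrees(p[2]),r.round(2))
for n,l in dict(lf=(-.055,.056,.036),ln=(-.055,-.056,.036),rf=(.055,.056,.036),rn=(.055,-.056,.036),tlf=(-.11,.056,.024),tln=(-.11,-.056,.024),trf=(0,.056,.024),trn=(0,-.056,.024)).items(): print(n,w(p,l).round(4))
s=arm.get_state(); print(Ro.from_quat(s["orientation"]).as_matrix().round(3))
E
```

```text
[ 0.49310284 -0.28266386 -0.13420542] -7.6894042639877345 [-0.01  0.21 -0.16  0.32  0.2  -0.27 -0.03 -0.24]
lf [[ 0.556  -0.2357  0.036 ]]
ln [[ 0.445  -0.2207  0.036 ]]
rf [[ 0.5412 -0.3447  0.036 ]]
rn [[ 0.4302 -0.3297  0.036 ]]
tlf [[ 0.5633 -0.1811  0.024 ]]
tln [[ 0.4523 -0.1662  0.024 ]]
trf [[ 0.5486 -0.2902  0.024 ]]
trn [[ 0.4376 -0.2752  0.024 ]]
[[-0.93   0.368 -0.001]
 [ 0.368  0.93  -0.002]
 [ 0.    -0.002 -1.   ]]
```

The plate fit is good to sub-pixel level, with yaw at -7.7°. I'll turn the tool square to the plate, close it, and travel over the left near ear at the current height.

```bash
python3 -m pendant '[[[0,0,0],[0,0,-7]],[[0,0,0],[0,0,-7]],[[-0.0143,-0.036,0],[0,0,0]],[[-0.0143,-0.036,0],[0,0,0]],[[-0.0143,-0.036,0],[0,0,0]],[[-0.0143,-0.036,0],[0,0,0]],[[-0.0143,-0.036,0],[0,0,0]],[[-0.0143,-0.036,0],[0,0,0]]]' 0 20
python3 -m pendant '[[[-0.0143,-0.036,0],[0,0,0]],[[-0.0143,-0.036,0],[0,0,0]],[[-0.0143,-0.036,0],[0,0,0]],[[-0.0143,-0.036,0],[0,0,0]],[[-0.0143,-0.036,0],[0,0,0]],[[-0.0143,-0.036,0],[0,0,0]],[[-0.0143,-0.036,0],[0,0,0]],[[-0.0143,-0.036,0],[0,0,0]]]'
```

```text
time: 0.77
ee_pos: [0.2954, 0.3771, 0.2307]
orientation: [0.066, 0.998, -0.0, -0.0]
force: [0.6, -0.8, 0.9]
grip_width: -0.0002
finger_force: 0.0
time: 1.43
ee_pos: [0.3708, 0.0767, 0.2311]
orientation: [0.066, 0.998, 0.0, 0.0]
force: [0.7, -0.4, 0.9]
grip_width: -0.0
finger_force: 0.0
```

```bash
python3 -m pendant '[[[-0.0143,-0.036,0],[0,0,0]],[[-0.0143,-0.036,0],[0,0,0]],[[-0.0143,-0.036,0],[0,0,0]],[[-0.0143,-0.036,0],[0,0,0]],[[-0.0143,-0.036,0],[0,0,0]],[[-0.0143,-0.036,0],[0,0,0]],[[-0.005,-0.02,0],[0,0,0]],[[0,0,0],[0,0,0]]]'
cat > d.py <<'E'
from h import *
p=[0.4931,-0.28266,-0.1342]
T=dict(lf=(-.055,.056,.036),ln=(-.055,-.056,.036),rf=(.055,.056,.036),rn=(.055,-.056,.036),tlf=(-.11,.056,.024),tln=(-.11,-.056,.024),trf=(0,.056,.024),trn=(0,-.056,.024))
s=arm.get_state(); M=Ro.from_quat(s["orientation"])
print(s["ee_pos"].round(4),s["force"].round(2))
for n,l in T.items(): print(n,M.inv().apply(w(p,l)[0]-s["ee_pos"]).round(4))
E
python3 d.py; python3 -c "
from h import *
cv2.imwrite('pics/w1.png',vision.get_image('wrist'))"
```

```text
time: 2.1
ee_pos: [0.4299, -0.171, 0.231]
orientation: [0.069, 0.998, -0.0, -0.0]
force: [-0.1, 0.2, 0.2]
grip_width: -0.0001
finger_force: 0.0
[ 0.4299 -0.171   0.231 ] [-0.07  0.16  0.17]
lf [-0.1338 -0.0468  0.195 ]
ln [-0.0218 -0.0471  0.195 ]
rf [-0.1341 -0.1568  0.195 ]
rn [-0.0221 -0.1571  0.1951]
tlf [-0.1337  0.0082  0.2069]
tln [-0.0217  0.0079  0.207 ]
trf [-0.134  -0.1018  0.207 ]
trn [-0.022  -0.1021  0.2071]
```

View pics/w1.png

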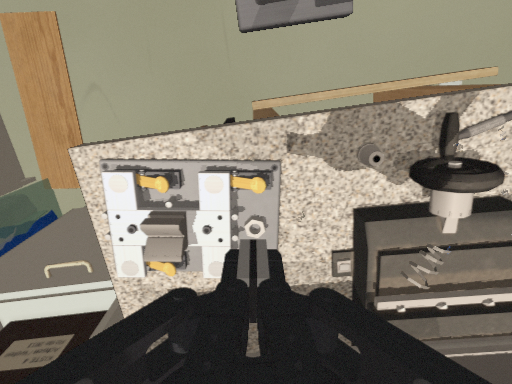

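The wrist view shows the plate. The near corners are around (103,171) and (230,172), the far edge is around v=278, and the tabs point right. I'll check the fit by projection.

```bash
python3 - <<'E'
from h import *
c=vision.camera_info("wrist"); p=[0.4931,-0.28266,-0.1342]
L=np.array([[-.055,-.056,.036],[.055,-.056,.036],[.055,.056,.036],[-.055,.056,.036],[-.073,-.07,.036],[.073,-.07,.036],[-.105,-.056,.038],[.005,-.056,.038]])
q=proj(c,w(p,L)); print(q.round(1).tolist())
im=cv2.imread("pics/w1.png")
im=cv2.resize(im,None,fx=4,fy=4,interpolation=cv2.INTER_CUBIC)
for a in q: cv2.drawMarker(im,tuple(int(round(v)) for v in (a+.5)*4),(0,0,255),0,14,1)
cv2.imwrite("pics/w1c.png",im[600:1160,380:1150])
E
```

```text
[[209.6, 184.9], [113.6, 185.0], [126.6, 269.8], [213.7, 269.6], [224.9, 173.0], [95.9, 173.3], [253.1, 185.3], [156.7, 185.5]]
```

View pics/w1c.png

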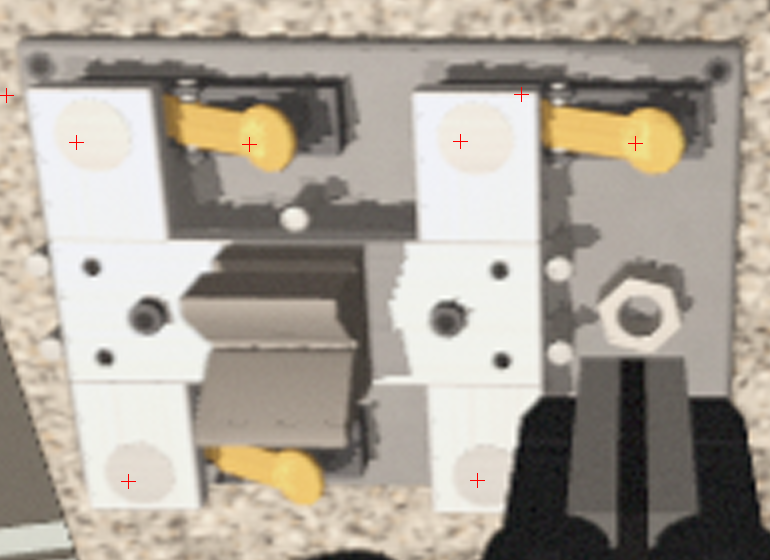

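```bash
python3 - <<'E'
from h import *
c=vision.camera_info("wrist"); im=vision.get_image("wrist"); old=cv2.imread("pics/w1.png")
cv2.imwrite("pics/w2.png",im)
S=(np.array([[476,137],[93,134],[139,472],[485,472]])+[380,600]+.5)/4-.5
P=[]
for s in S:
    u,v=s.round().astype(int)
    t=old[v-9:v+10,u-9:u+10]; big=im[v-25:v+26,u-25:u+26]
    r=cv2.matchTemplate(big,t,cv2.TM_CCOEFF_NORMED); _,m,_,l=cv2.minMaxLoc(r); d=np.array(l)-16; P.append(s+d); print(d,round(m,3))
L=np.array([[-.055,-.056,.036],[.055,-.056,.036],[.055,.056,.036],[-.055,.056,.036]])
p,r=fit(c,L,np.array(P)); print(p,r.round(2))
print(arm.get_state()["ee_pos"])
E
```

```text
[-2  1] 0.912
[-2  1] 0.907
[-2  1] 0.941
[0 0] 0.994
[ 0.49218651 -0.28018718 -0.13819105] [ 0.11 -0.87 -0.23 -0.3   0.71  0.14 -0.58  1.24]
[ 0.42950314 -0.16767228  0.23071221]
```

```bash
sed -i 's/^p=.*/p=[0.4926,-0.2815,-0.136]/' d.py; python3 d.py
```

```text
[ 0.4295 -0.1677  0.2307] [-0.3   0.58 -0.13]
lf [-0.1341 -0.0497  0.1945]
ln [-0.0221 -0.0495  0.1946]
rf [-0.1339 -0.1597  0.1944]
rn [-0.0219 -0.1595  0.1945]
tlf [-0.1342  0.0053  0.2065]
tln [-0.0222  0.0055  0.2067]
trf [-0.134  -0.1047  0.2064]
trn [-0.022  -0.1045  0.2066]
```

```bash
python3 -m pendant '[[[-0.007,-0.0165,0.02],[0,0,0]],[[-0.008,-0.0165,0.03],[0,0,0]],[[-0.007,-0.0165,0.03],[0,0,0]],[[0,0,0.03],[0,0,0]],[[0,0,0.03],[0,0,0]],[[0,0,0.03],[0,0,0]],[[0,0,0.013],[0,0,0]],[[0,0,0],[0,0,0]]]'
python3 -m pendant '[[[0,0,0.002],[0,0,0]],[[0,0,0.002],[0,0,0]],[[0,0,0.001],[0,0,0]],[[0,0,0.001],[0,0,0]],[[0,0,0.001],[0,0,0]],[[0,0,0],[0,0,0]],[[0,0,0],[0,0,0]],[[0,0,0],[0,0,0]]]'; python3 d.py|head -3
```

```text
time: 2.87
ee_pos: [0.4426, -0.2159, 0.0447]
orientation: [0.065, 0.998, 0.002, -0.003]
force: [-0.5, 0.7, -0.1]
grip_width: 0.0001
finger_force: 0.0
time: 3.53
ee_pos: [0.4452, -0.2196, 0.0415]
orientation: [0.066, 0.998, -0.0, 0.0]
force: [-0.0, -0.1, -0.6]
grip_width: -0.0002
finger_force: 0.0
[ 0.4452 -0.2196  0.0415] [-0.04 -0.14 -0.6 ]
lf [-0.1113 -0.0003  0.0055]
ln [0.0007 0.0001 0.0055]
```

```bash
python3 -m pendant '[[[0,0,0.002],[0,0,0]],[[0,0,0.002],[0,0,0]],[[0,0,0.001],[0,0,0]],[[0,0,0.001],[0,0,0]],[[0,0,0.0005],[0,0,0]],[[0,0,0],[0,0,0]],[[0,0,0],[0,0,0]],[[0,0,0],[0,0,0]]]'
```

```text
time: 4.2
ee_pos: [0.445, -0.2194, 0.0359]
orientation: [0.066, 0.998, 0.0, -0.001]
force: [-6.0, 3.1, 13.4]
grip_width: -0.0
finger_force: 6.7
```

Left near is solid: 13 N at z=36 mm. Next is right near.

```bash
python3 -m pendant '[[[0,0,-0.02],[0,0,0]],[[0,-0.01,-0.015],[0,0,0]],[[0,-0.035,0],[0,0,0]],[[0,-0.035,0],[0,0,0]],[[0,-0.03,0],[0,0,0]],[[0,0,0.015],[0,0,0]],[[0,0,0.01],[0,0,0]],[[0,0,0],[0,0,0]]]'
python3 -m pendant '[[[0,0,0.004],[0,0,0]],[[0,0,0.002],[0,0,0]],[[0,0,0.002],[0,0,0]],[[0,0,0.0015],[0,0,0]],[[0,0,0.0005],[0,0,0]],[[0,0,0],[0,0,0]],[[0,0,0],[0,0,0]],[[0,0,0],[0,0,0]]]'; python3 d.py
```

```text
time: 4.87
ee_pos: [0.4289, -0.3267, 0.0419]
orientation: [0.066, 0.998, 0.002, -0.002]
force: [0.4, 1.6, -0.4]
grip_width: -0.0
finger_force: 0.0
time: 5.53
ee_pos: [0.4309, -0.328, 0.036]
orientation: [0.066, 0.998, 0.0, -0.0]
force: [-3.5, 3.9, 8.0]
grip_width: 0.0001
finger_force: 4.0
[ 0.4309 -0.328   0.036 ] [-3.48  3.89  8.04]
lf [-0.1113  0.109   0.    ]
ln [7.000e-04 1.095e-01 1.000e-04]
rf [-1.108e-01 -1.000e-03 -1.000e-04]
rn [ 0.0012 -0.0005 -0.    ]
tlf [-0.1115  0.164   0.012 ]
tln [0.0005 0.1645 0.0121]
trf [-0.111  0.054  0.012]
trn [0.001  0.0545 0.012 ]
```

Right near is solid too. Next is right far.

```bash
python3 -m pendant '[[[0,0,-0.02],[0,0,0]],[[-0.01,0,-0.015],[0,0,0]],[[-0.035,0,0],[0,0,0]],[[-0.035,0,0],[0,0,0]],[[-0.031,-0.001,0],[0,0,0]],[[0,0,0.015],[0,0,0]],[[0,0,0.01],[0,0,0]],[[0,0,0],[0,0,0]]]'
python3 -m pendant '[[[0,0,0.004],[0,0,0]],[[0,0,0.002],[0,0,0]],[[0,0,0.002],[0,0,0]],[[0,0,0.0015],[0,0,0]],[[0,0,0.0005],[0,0,0]],[[0,0,0],[0,0,0]],[[0,0,0],[0,0,0]],[[0,0,0],[0,0,0]]]'; python3 d.py
```

```text
time: 6.2
ee_pos: [0.5384, -0.3421, 0.0414]
orientation: [0.066, 0.998, 0.002, -0.003]
force: [-0.8, 0.5, 0.1]
grip_width: 0.0
finger_force: 0.0
time: 6.87
ee_pos: [0.5406, -0.3445, 0.0353]
orientation: [0.066, 0.998, -0.0, 0.0]
force: [-1.6, 0.3, 3.6]
grip_width: 0.0
finger_force: 1.3
[ 0.5406 -0.3445  0.0353] [-1.65  0.28  3.59]
lf [-0.0003  0.1109 -0.0008]
ln [ 0.1117  0.1113 -0.0008]
rf [ 0.0001  0.0009 -0.0007]
rn [ 0.1121  0.0013 -0.0008]
tlf [-0.0005  0.1659  0.0112]
tln [0.1115 0.1663 0.0111]
trf [-0.0001  0.0559  0.0112]
trn [0.1119 0.0563 0.0112]
```

Force is softer here (3.6 N, 0.7 mm lower), so I'll press further.

```bash
python3 -m pendant '[[[0,0,0.0007],[0,0,0]],[[0,0,0.0007],[0,0,0]],[[0,0,0.0006],[0,0,0]],[[0,0,0],[0,0,0]],[[0,0,0],[0,0,0]],[[0,0,0],[0,0,0]],[[0,0,0],[0,0,0]],[[0,0,0],[0,0,0]]]'
```

```text
time: 7.53
ee_pos: [0.5408, -0.3446, 0.0334]
orientation: [0.066, 0.998, -0.0, 0.0]
force: [-2.9, -0.1, 5.9]
grip_width: -0.0003
finger_force: 2.8
```

```bash
python3 -m pendant '[[[0,0,0.0007],[0,0,0]],[[0,0,0.0006],[0,0,0]],[[0,0,0],[0,0,0]],[[0,0,0],[0,0,0]],[[0,0,0],[0,0,0]],[[0,0,0],[0,0,0]],[[0,0,0],[0,0,0]],[[0,0,0],[0,0,0]]]'
```

```text
time: 8.2
ee_pos: [0.5409, -0.3447, 0.033]
orientation: [0.066, 0.998, -0.0, 0.0]
force: [-5.1, 1.8, 10.2]
grip_width: 0.0001
finger_force: 5.3
```

Right far is the low corner: it gave 3 mm. I'll release, go above its tab and press.

```bash
python3 -m pendant '[[[0,0,-0.02],[0,0,0]],[[0,0,-0.02],[0,0,0]],[[0,0.03,0],[0,0,0]],[[0,0.028,0],[0,0,0]],[[0,0,0.01],[0,0,0]],[[0,0,0],[0,0,0]],[[0,0,0],[0,0,0]],[[0,0,0],[0,0,0]]]'
python3 d.py; python3 -c "
from h import *
cv2.imwrite('pics/w3.png',vision.get_image('wrist'))"
```

```text
time: 8.87
ee_pos: [0.5481, -0.2874, 0.0612]
orientation: [0.067, 0.998, 0.0, -0.0]
force: [0.5, -1.2, 0.1]
grip_width: 0.0001
finger_force: 0.0
[ 0.5481 -0.2874  0.0612] [ 0.5  -1.21  0.15]
lf [-0.0004  0.0533  0.0252]
ln [0.1116 0.0536 0.0252]
rf [-0.     -0.0567  0.0252]
rn [ 0.112  -0.0564  0.0252]
tlf [-0.0005  0.1083  0.0372]
tln [0.1115 0.1086 0.0372]
trf [-0.0002 -0.0017  0.0372]
trn [ 0.1118 -0.0014  0.0372]
```

View pics/w3.png

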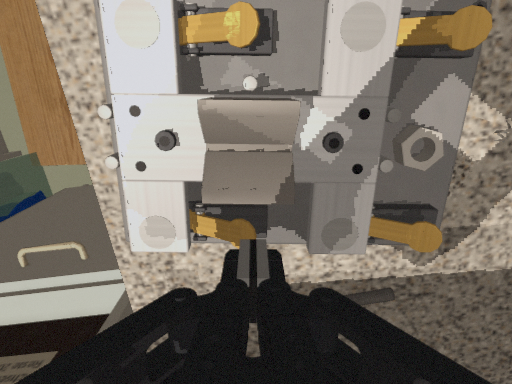

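The fingertip, at about (252,245), is over the right far tab at (240,232), well clear of the V block and the ears. Pressing down.

```bash
python3 -m pendant '[[[0,0,0.01],[0,0,0]],[[0,0,0.007],[0,0,0]],[[0,0,0.004],[0,0,0]],[[0,0,0.004],[0,0,0]],[[0,0,0.004],[0,0,0]],[[0,0,0.003],[0,0,0]],[[0,0,0],[0,0,0]],[[0,0,0],[0,0,0]]]'
python3 -m pendant '[[[0,0,0.002],[0,0,0]],[[0,0,0.0015],[0,0,0]],[[0,0,0.001],[0,0,0]],[[0,0,0.0005],[0,0,0]],[[0,0,0],[0,0,0]],[[0,0,0],[0,0,0]],[[0,0,0],[0,0,0]],[[0,0,0],[0,0,0]]]'
```

```text
time: 9.58
ee_pos: [0.548, -0.2867, 0.029]
orientation: [0.066, 0.998, 0.0, -0.0]
force: [1.3, -0.2, 0.5]
grip_width: 0.0001
finger_force: 0.2
time: 10.25
ee_pos: [0.5481, -0.2868, 0.0244]
orientation: [0.066, 0.998, -0.0, 0.0]
force: [1.0, 0.3, 1.6]
grip_width: -0.0001
finger_force: 0.9
```

```bash
python3 -m pendant '[[[0,0,0.0007],[0,0,0]],[[0,0,0.0007],[0,0,0]],[[0,0,0],[0,0,0]],[[0,0,0],[0,0,0]],[[0,0,0],[0,0,0]],[[0,0,0],[0,0,0]],[[0,0,0],[0,0,0]],[[0,0,0],[0,0,0]]]'
```

```text
time: 10.92
ee_pos: [0.5483, -0.2869, 0.0239]
orientation: [0.066, 0.998, -0.0, -0.0]
force: [-2.0, 2.5, 7.5]
grip_width: -0.0003
finger_force: 3.7
```

```bash
python3 -m pendant '[[[0,0,0.0007],[0,0,0]],[[0,0,0],[0,0,0]],[[0,0,0],[0,0,0]],[[0,0,0],[0,0,0]],[[0,0,-0.005],[0,0,0]],[[0,0,-0.02],[0,0,0]],[[0,0,-0.03],[0,0,0]],[[0,0,-0.03],[0,0,0]]]'
python3 -m pendant '[[[0,0,-0.04],[0,0,0]],[[0,0.02,-0.03],[0,0,0]],[[0.02,0.03,0],[0,0,0]],[[0.02,0.03,0],[0,0,0]],[[0.02,0.03,0],[0,0,0]],[[0,0,0],[0,0,0]],[[0,0,0],[0,0,0]],[[0,0,0],[0,0,0]]]'
python3 -c "
from h import *
cv2.imwrite('pics/w4.png',cv2.resize(vision.get_image('wrist'),None,fx=1.5,fy=1.5))"
```

```text
time: 11.58
ee_pos: [0.5471, -0.2863, 0.1068]
orientation: [0.066, 0.998, 0.001, -0.001]
force: [0.1, -0.7, 0.5]
grip_width: 0.0
finger_force: 0.0
time: 12.25
ee_pos: [0.5035, -0.1702, 0.1776]
orientation: [0.066, 0.998, -0.0, 0.0]
force: [0.2, -0.5, -1.0]
grip_width: -0.0003
finger_force: 0.0
```

View pics/w4.png

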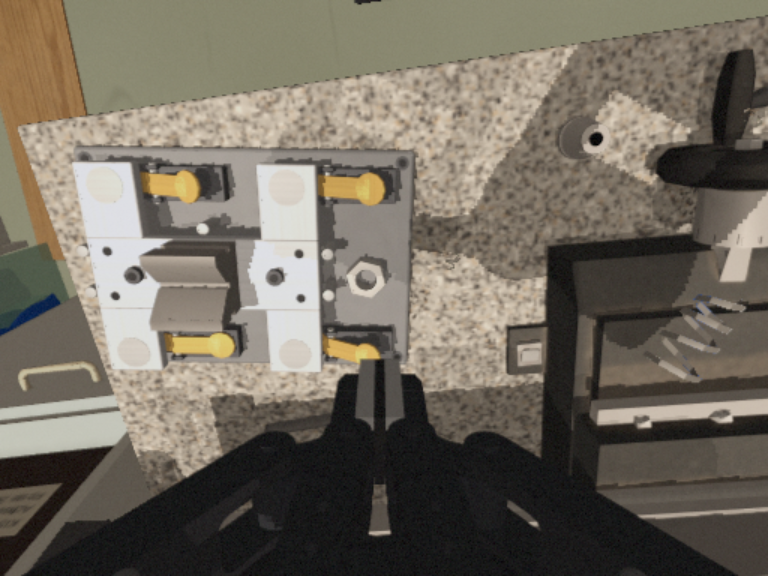

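The right far tab at (220,345) now lies flat on its pad. The other three are still raised, and the plate and nut haven't moved.

```bash
python3 -c "
from rig import arm
print(arm.hand_in())"
```

```text
the job is handed in; nothing more can be done
None
```

The right far ear was the low corner (it gave about 3 mm under the finger, left near and right near held, left far was not pressed); I pressed its shim tab flat, left the other three up, finished clear, and handed in at about 12 s; no verdict was shown.

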